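Put the bearing away in the push-push tray

TASK

Lay the ball bearing flat in the blue cabinet's open tray, then press the tray's orange front gently inwards until the push-push latch has clicked, and let go: the tray must stay latched in with the bearing in it. Feel for the soft stop and never push on the tray with more than 20 N; pressing a latched tray again releases it. Do not disturb the other things on the bench.

Things in the scene. Friction and masses are not known exactly. Their poses are not given: they have to be found in the camera images.
- bearing_mid (a point): steel ball bearing, a ring 52 mm across with an 18 mm bore, 16 mm high, 0.10 to 0.16 kg, lying flat on the bench; this point is its centre, 8 mm above its underside. A roll of black tape lies near it (the two may have swapped places).
- tape_roll: roll of black tape, 62 mm across, 19 mm high, lying flat, a bystander; origin at the centre of its underside
- cabinet: small blue steel cabinet, fixed to the bench: 140 mm deep (x), 150 mm wide (y), 56 mm high; origin at the centre of its underside. Its open mouth faces -x, at x = -70 mm, and the tray slides in along its +x axis.
- tray (a joint): how far the tray has slid in, m. At 0 (fully out) its front face is 180 mm before the cabinet's origin; it starts at 0 to 0.02. It slides with 1 N of friction and 6 N s/m of damping. From about 0.054 to 0.066 on, a spring ejector pushes it outwards with 2.5 N, growing to 7 N. Latched, it rests anywhere from 0.078 to 0.091; if not caught, the ejector pushes it back to below 0.07 when it is let go.
- tray_front (a point): centre of the tray's orange front face, 27 mm above the bench. The front is 148 mm wide, 4 to 50 mm above the bench, 10 mm thick. It is pressed towards the cabinet's +x, for instance with shut fingers pointing down before it; even latched it stands 19 to 32 mm before the cabinet's mouth. More than 20 N is too hard.
- tray_spot (a point): where the bearing should go: the middle of a black 62 mm disc on the tray's floor (on its surface, 9 mm above the bench), 56 mm behind the front face. Inside, the tray is 128 mm wide (y); its side walls reach 25 mm above the bench. Axes as the cabinet's. With the tray out, the spot is 34 to 54 mm before the cabinet's mouth.
- hammer: hammer with a wooden handle, 97x280x27 mm, lying along y, a bystander
- spanner: small steel spanner, 28x175x6 mm, lying along y near the bench's front edge, a bystander
- screwdriver: red screwdriver, 225 mm long, lying along x, a bystander
- bolt_1: steel bolt standing on its head, 70 mm high, a bystander
- bolt_2: steel bolt standing on its head, 55 mm high, a bystander
- bolt_3: steel bolt standing on its head, 45 mm high, a bystander
- tape_measure: yellow tape measure, 38x82x68 mm, a bystander
- cabinet_mouth (a point): middle of the cabinet's mouth, 27 mm above the bench. The hidden push-push latch sits at a depth that differs at each start. To catch, the tray must go 5 mm deeper than it will rest; 6 mm deeper it meets a rubber buffer (5 N per mm), so a push that has risen to 11 to 16 N has gone far enough. Let go, it springs back 5 to 8 mm and stays. The same press again releases it.
Things that resemble listed ones, but are neither listed nor needed, are in the scene too. Of the things like the part that bears bearing_mid, leave any that is pink; of the rest the smaller one is meant.

How it is judged:
On the way, in this order (a step that is already met when the one before it is completed fails the run):
1. the bearing lies in the open tray, let go (horizontal distance between bearing_mid and tray_spot below 0.025 m and z of bearing_mid in the frame of tray_spot below 0.012 m and contact force between the fingers and bearing below 0.1 N and value of joint tray below 0.055 m), for 0.2 s.
2. the tray is pressed in to the latch (value of joint tray above 0.076 m), for 0.05 s.
At the end, for the whole second after the job is handed in: The tray stays latched by itself (joint past 0.076 m, at rest, untouched) with the bearing lying flat on its floor, its centre within 35 mm of the marked spot (value of joint tray above 0.076 m and velocity of joint tray between -0.005 and 0.005 m/s and contact force between the arm and tray below 0.1 N and horizontal distance between bearing_mid and tray_spot below 0.035 m and z of bearing_mid in the frame of tray_spot between 0.004 and 0.012 m and linear speed of bearing below 0.02 m/s).
It fails at once if the robot pushes on the tray with more than 20 N (contact force between any of the arm, the fingers and tray above 20 N).
It fails at once if a bystander is moved by more than 20 mm (distance of any of tape_roll, hammer, spanner, screwdriver, bolt_1, bolt_2, bolt_3, tape_measure from where it was at the start of the episode above 0.02 m).
It also fails if it takes over 48 s, if anything falls off the work surface, if the arm or the gripper's body presses on something with over 40 N, if the wrist force passes 120 N, or if a joint passes its speed limit or range.

ROBOT

A 6-joint arm with a two-finger parallel gripper is mounted at the origin on a cart in front of the work surface, level with it; the furniture and walls round the work are solid. World frame = base frame: x ahead of the robot, y to its left, z up, the work surface at z = 0. Lengths are in m, angles in rad, forces in N, time in s.
With the tool pointing down it reaches from about 0.35 to 0.875 m from the base axis. Payload 4.2 kg.
Tool frame: the origin (TCP) lies midway between the tips of the shut fingers; the grasp point (between the pads) lies 19 mm behind it; z points along the fingers, y is the direction in which the jaws open and shut (so a half turn about z gives the same grasp; the last joint's range is limited). The gripper opens to 87 mm and grips with 3 to 60 N. Pads are 19 mm wide; open, the fingers measure 117 mm over their backs; the gripper's body (75 mm by 190 mm) begins 51 mm behind the grasp point.
Start: joints at [-1.036, 0.385, 0.008, 0, -1.194, -0.259], TCP at [0.17, -0.601, 0.223] pointing down, gripper open.
Joint ranges: [-3.14, 3.14], [-1.21, 2.06], [-1.07, 1.41], [-3.16, 2.05], [-2.99, -0.16], [-3.1, 3.1]. Speed limits (rad/s): [2.79, 2.79, 3.14, 3.14, 3.14, 3.14].

INTERFACE

Orientations are given as a 3x3 rotation matrix whose columns are the frame's x, y, z axes.
In Python, from plant import ctrl gives the robot as it stands.
- The arm moves only by the shell command python3 -m crank 'ROWS'. ROWS is a JSON object of lists of equal length, an entry for each row: "turn": the turn, a rotation vector about the tool's x, y, z in rad, a list of three; "xyz": the shift along the tool's x, y, z in cm, a list of three; "claw": the closure, from -1 (fully open) to 1 (shut), so that 0 is half open. A call has 1 to 8 rows; each row is the pose to reach, as a shift and turn from the pose measured when the call began, along the tool's axes at that moment; what a row does not reach only later rows make up. A row lasts 1/10 s, in which the tool goes at most 50 mm and 8.59 degrees, less where a joint would pass 70% of its speed; a pose out of reach is approached as far as the arm can. A call with a gripper value outside its range is refused whole. The fingers move at their own pace and stop on an object; the grip force is fixed at half the most. Time passes only in rows, so rows that repeat a pose let the fingers close. It gives the time, the measured TCP pose, the force and the opening at its end, in the units of the state.
- ctrl.observe(): the state, without advancing time (a new reading comes with each control period).
- ctrl.capture(name): name is "scene" or "side" or "wrist"; returns the picture (420x560x3 uint8, blue, green, red); there is no depth.
- ctrl.camera_params(name): a dict with "fx", "fy", "cx", "cy" (pixels), "R" (3x3) and "t" (3): a world point X has camera coordinates R X + t. Camera axes: x right, y down, z forward; pixel columns grow to the right and rows downward; lengths in m; the calibration is good to about 2 mm. A picture is of the moment at which its call begins: read the wrist's pose just before it. camera_params takes no time and is no camera call; for the wrist camera it gives the pose at the moment of the call.
- ctrl.close_job(): hands the job in, once; it reports no verdict.
The state is a dict: "t": time; "qpos": joint angles; "joint_vel": joint speeds; "joint_efforts": joint torques, N m; "tcp_pos": TCP position; "tool_rot": TCP orientation; "wrist_force": force on the tool from outside, world axes, zero at the start; "wrist_torque": the same for the moment, N m; "opening": opening from 0.0 (shut) to 1.0 (fully open).
Only numpy, scipy, OpenCV 4.12 (cv2) and the standard library are available. Lean on these libraries where they do the work, as an engineer would, in place of code of your own. Each camera call takes 0.05 s, during which the arm holds its last target.

## Working session

There is one attempt and no reset: what is moved stays moved. The work goes in short steps, Python scripts to look and compute and a shell command to move; the robot and the scene stay as the last step left them, time stands still between calls to the robot, and variables do not carry over. Pictures are saved under pics/ and viewed, and the job is handed in when it is done.

```bash
ls; mkdir -p pics; python3 - <<'E'
from plant import ctrl
import cv2,numpy as np
np.set_printoptions(precision=4,suppress=True)
for n in ("scene","side","wrist"):
    p=ctrl.camera_params(n); print(n,p['fx'],p['cx'],p['cy'],(-np.array(p['R']).T@p['t']), np.array(p['R']).tolist())
    cv2.imwrite(f"pics/{n}0.png",ctrl.capture(n))
s=ctrl.observe(); print(s)
E
```

```text
pics
scene 408.0738369011571 277.1779612733235 203.90424142651074 [0.0623 0.7827 0.5875] [[-0.8598192611686881, -0.5105773980817079, -0.004643133795702479], [-0.2580815628114888, 0.4424233074362087, -0.8588687466510733], [0.440573200569566, -0.7372735839600651, -0.5121746941567593]]
side 501.32729771026686 283.72331229356155 200.35348828640005 [0.264  1.2051 0.6224] [[-0.9784418800980798, -0.20648566912915356, -0.0038930340892629235], [-0.08682612432660441, 0.42838695156638434, -0.8994141670343431], [0.18738386111017, -0.879686471518089, -0.4370800846795682]]
wrist 322.0284652756797 283.32704192598743 212.63920755148257 [ 0.0916 -0.6243  0.3843] [[-0.2728985493580049, 0.9620389598394814, 0.002724244714706554], [0.9178547065598622, 0.2595145001626564, 0.300324760636275], [0.2882171393311053, 0.08445865234714378, -0.9538331178143789]]
{'t': 0.15, 'qpos': array([-1.0364,  0.3854,  0.007 , -0.0004, -1.194 , -0.2586]), 'joint_vel': array([ 0.0021, -0.0017,  0.0033,  0.0017, -0.0003,  0.0013]), 'joint_efforts': array([ -0.    , -39.1054,  18.7587,   4.2223,   0.0124,  -0.0001]), 'tcp_pos': array([ 0.1701, -0.6009,  0.2217]), 'tool_rot': array([[-0.9623, -0.2722, -0.0005],
       [-0.2722,  0.9622,  0.0016],
       [ 0.0001,  0.0016, -1.    ]]), 'wrist_force': array([ 0.0222, -1.6588, -0.6377]), 'wrist_torque': array([-0.0009,  0.0664,  0.0594]), 'opening': 0.9999199130404144}
```

View pics/scene0.png

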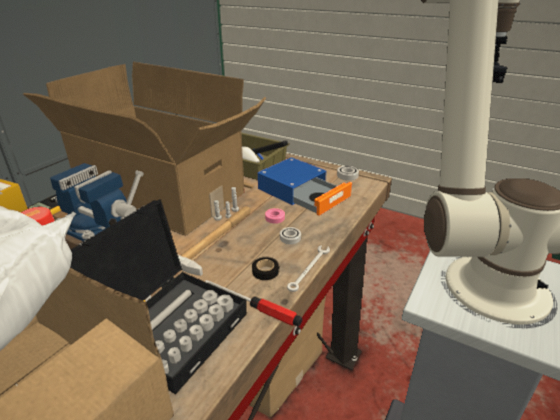

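View pics/side0.png

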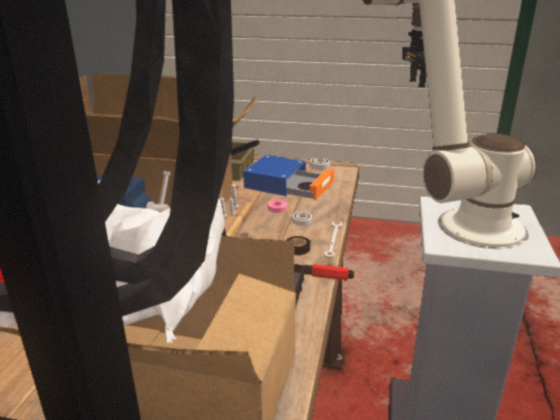

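View pics/wrist0.png

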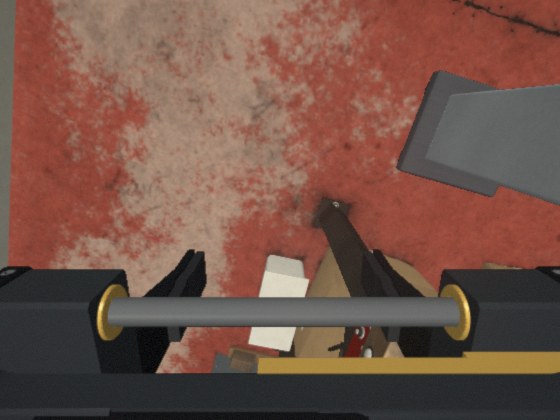

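The scene picture shows bearings at about (290,235) and (347,172), a pink ring at (275,215), tape at (265,268), and the tray's orange front at (334,197). I'll enlarge it and convert these to bench coordinates.

```bash
cat > h.py <<'E'
from plant import ctrl
import cv2,numpy as np
np.set_printoptions(precision=4,suppress=True)
def ray(p,u,v,z):
    R=np.array(p['R']);t=np.array(p['t']);c=-R.T@t
    d=R.T@np.array([(u-p['cx'])/p['fx'],(v-p['cy'])/p['fy'],1])
    return c+d*(z-c[2])/d[2]
def proj(p,X):
    q=np.array(p['R'])@np.array(X)+p['t']
    return np.array([p['fx']*q[0]/q[2]+p['cx'],p['fy']*q[1]/q[2]+p['cy']])
E
python3 - <<'E'
from h import *
im=cv2.imread("pics/scene0.png")
c=im[150:300,230:400]
cv2.imwrite("pics/scene0z.png",cv2.resize(c,None,fx=4.0,fy=4.0,interpolation=cv2.INTER_CUBIC))
p=ctrl.camera_params("scene")
for n,u,v,z in [("b1",290,234,.016),("b1L",279.5,234,.016),("b1R",301,234,.016),("b2",347,171,.016),("b2L",336,171,.016),("b2R",359,171,.016),("pink",275,214,.016),("tape",265,266,.019)]:
    print(n,ray(p,u,v,z))
E
```

```text
b1 [0.4539 0.0672 0.016 ]
b1L [0.476  0.0801 0.016 ]
b1R [0.4308 0.0537 0.016 ]
b2 [ 0.467  -0.3254  0.016 ]
b2L [ 0.497 -0.308  0.016]
b2R [ 0.4344 -0.3444  0.016 ]
pink [0.5324 0.0074 0.016 ]
tape [0.4399 0.2036 0.019 ]
```

View pics/scene0z.png

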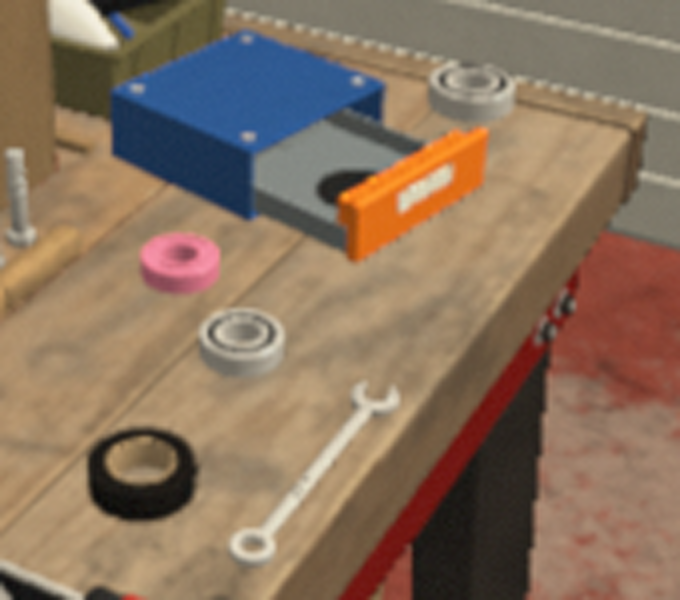

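```bash
python3 - <<'E'
from h import *
from scipy.optimize import least_squares
p=ctrl.camera_params("scene")
f=lambda a,b:(230+a/4-.4,150+b/4-.4)
for n,a,b,z in [("top mouth-L",248,152,.056),("mouth-R",383,90,.056),("back-L",112,90,.056),("backR",248,32,.056),("frTL",352,203,.05),("frTR",488,130,.05),("frBL",357,260,.004),("frBR",487,182,.004),("disc",350,187,.009),("bear top",242,334,.016),("bear bot outline",242,372,0),
("sp",375,395,.003),("sp2",252,545,.003),("pink",180,255,.014),("bolt",20,240,0)]:
    print(n,ray(p,*f(a,b),z))
def res(v):
    x,y,th=v;c,s=np.cos(th),np.sin(th);r=[]
    for (a,b),(lx,ly) in [((248,152),(-.07,.075)),((383,90),(-.07,-.075)),((112,90),(.07,.075)),((248,32),(.07,-.075))]:
        r+=list(proj(p,[x+c*lx-s*ly,y+s*lx+c*ly,.056])-f(a,b))
    return r
r=least_squares(res,[.6,-.15,0]);print(r.x,r.fun,r.cost)
E
```

```text
top mouth-L [ 0.5298 -0.0768  0.056 ]
mouth-R [ 0.4905 -0.2093  0.056 ]
back-L [ 0.6618 -0.1098  0.056 ]
backR [ 0.6253 -0.2493  0.056 ]
frTL [ 0.4428 -0.0597  0.05  ]
frTR [ 0.4046 -0.2     0.05  ]
frBL [ 0.4395 -0.0654  0.004 ]
frBR [ 0.4043 -0.2081  0.004 ]
disc [ 0.483  -0.1437  0.009 ]
bear top [0.4556 0.0637 0.016 ]
bear bot outline [0.447  0.0787 0.    ]
sp [0.3661 0.0626 0.003 ]
sp2 [0.3663 0.2128 0.003 ]
pink [0.5366 0.0024 0.014 ]
bolt [0.6531 0.0222 0.    ]
[ 0.5773 -0.1625 -0.2517] [-0.2454  0.816   1.1217 -1.113  -1.0388  0.1842  0.1978 -0.4461] 2.287174976574263
```

```bash
cat >> h.py <<'E'
from scipy.spatial.transform import Rotation as Ro
def plan(x,y,z,phi):
    """phi: cabinet yaw; tool y along cabinet y, tool x along -cabinet x, z down"""
    s=ctrl.observe();R=np.array(s['tool_rot']);P=np.array(s['tcp_pos'])
    c,n=np.cos(phi),np.sin(phi)
    T=np.array([[-c,-n,0],[-n,c,0],[0,0,-1.]])
    print("t",s['t'],"tcp",P,"F",np.array(s['wrist_force']),"open",round(s['opening'],3))
    print("xyz cm",R.T@(np.array([x,y,z])-P)*100,"turn",Ro.from_matrix(R.T@T).as_rotvec())
E
python3 -c "
from h import *
plan(.454,.067,.2,-.26)"
```

```text
t 0.15 tcp [ 0.1701 -0.6009  0.2217] F [ 0.0222 -1.6588 -0.6377] open 1.0
xyz cm [-45.498   56.5419   2.2623] turn [ 0.0016 -0.0005  0.5356]
```

```bash
python3 -m crank '{"xyz":[[-6,7.2,0],[-12,14.4,0],[-18,21.6,0],[-23,28.8,0],[-28,35,0],[-34,42,0.5],[-40,49,1.5],[-45.5,56.5,2.2]],"turn":[[0,0,0.07],[0,0,0.14],[0,0,0.21],[0,0,0.28],[0,0,0.35],[0,0,0.42],[0,0,0.49],[0,0,0.536]],"claw":[-1,-1,-1,-1,-1,-1,-1,-1]}'; python3 -c "
from h import *
plan(.454,.067,.2,-.26)"
```

```text
t: 0.95
tcp_pos: [0.328, -0.232, 0.2169]
tool_rot: [[-0.966, 0.26, 0.0], [0.26, 0.966, 0.001], [0.0, 0.001, -1.0]]
wrist_force: [0.9, -0.7, 0.5]
opening: 0.997
t 0.95 tcp [ 0.328  -0.232   0.2169] F [ 0.9209 -0.7102  0.5441] open 0.997
xyz cm [-4.3912 32.1479  1.732 ] turn [ 0.0014 -0.0001 -0.0031]
```

```bash
python3 -m crank '{"xyz":[[-4.4,32.1,1.7],[-4.4,32.1,1.7],[-4.4,32.1,1.7],[-4.4,32.1,1.7],[-4.4,32.1,1.7],[-4.4,32.1,1.7],[-4.4,32.1,1.7],[-4.4,32.1,1.7]],"turn":[[0,0,0],[0,0,0],[0,0,0],[0,0,0],[0,0,0],[0,0,0],[0,0,0],[0,0,0]],"claw":[-1,-1,-1,-1,-1,-1,-1,-1]}'; python3 -c "
from h import *
plan(.454,.067,.2,-.26)
p=ctrl.camera_params('wrist');cv2.imwrite('pics/w1.png',ctrl.capture('wrist'))
import pickle;pickle.dump(p,open('w1.pkl','wb'))
print(proj(p,[.454,.067,.016]))"
```

```text
t: 1.75
tcp_pos: [0.455, 0.0693, 0.1998]
tool_rot: [[-0.967, 0.256, 0.0], [0.256, 0.967, 0.001], [0.0, 0.001, -1.0]]
wrist_force: [-0.4, -1.2, -0.1]
opening: 0.999
t 1.75 tcp [0.455  0.0693 0.1998] F [-0.3974 -1.1666 -0.0815] open 0.999
xyz cm [ 0.0412 -0.2484 -0.023 ] turn [ 0.0012 -0.0003  0.001 ]
[280.7757 188.6197]
```

View pics/w1.png

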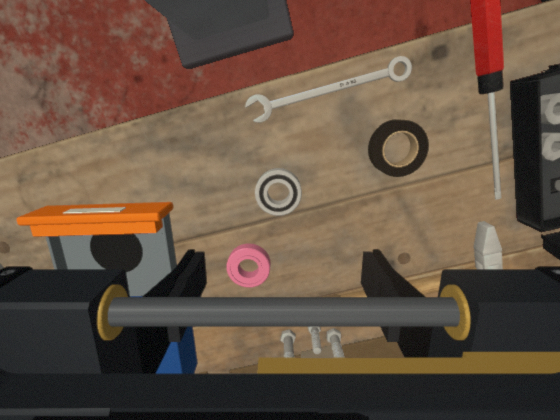

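The wrist picture shows the bearing at (277,192), the pink ring at (248,265), the tape at (399,149), the orange front around (97,217), and the disc at (116,250). I'll enlarge it to measure the tray and the bearing.

```bash
python3 - <<'E'
from h import *
im=cv2.imread("pics/w1.png")
cv2.imwrite("pics/w1z.png",cv2.resize(im[165:305,10:210],None,fx=4.0,fy=4.0,interpolation=cv2.INTER_CUBIC))
cv2.imwrite("pics/w1b.png",cv2.resize(im[160:220,240:320],None,fx=8,fy=8,interpolation=cv2.INTER_CUBIC))
E
```

```text
(no output)
```

View pics/w1z.png

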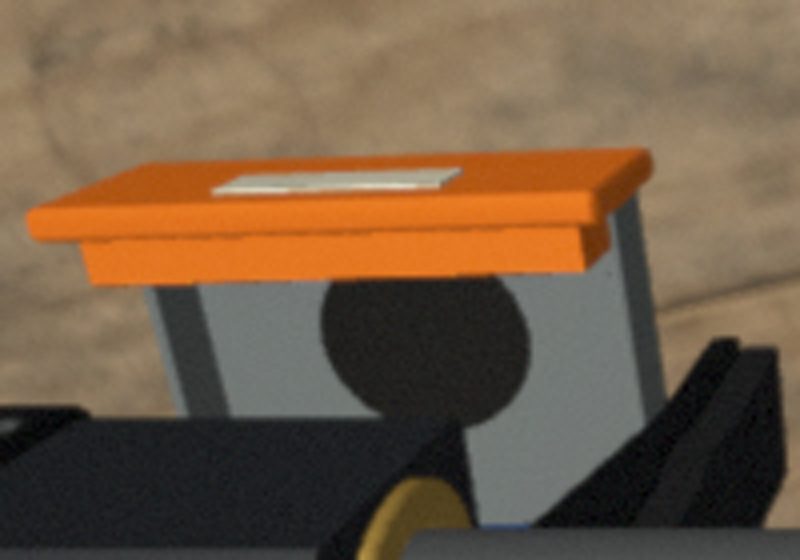

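View pics/w1b.png

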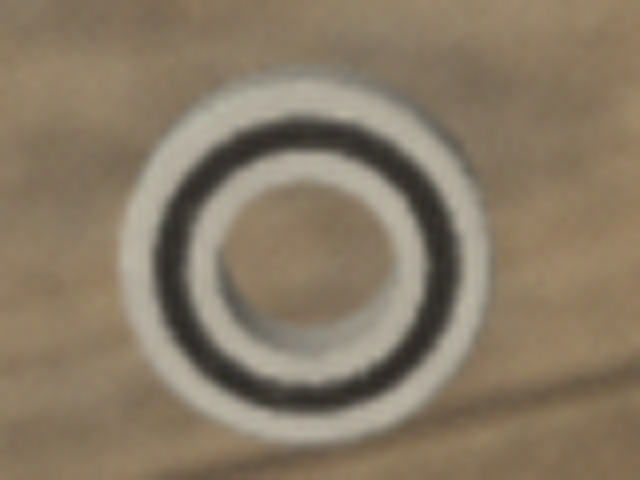

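```bash
python3 - <<'E'
from h import *
import pickle
from scipy.optimize import least_squares
p=pickle.load(open('w1.pkl','rb'))
b=ray(p,240+306/8-.5,160+265/8-.5,.016);print("bearing",b)
im=cv2.imread("pics/w1.png");sub=im[165:268,10:210].astype(int)
g=lambda a,b:np.array((10+a/4-.4,165+b/4-.4))
E=[(321,325),(530,345),(425,428),(505,400),(345,385),(328,365),(500,290),(325,300)]
def res(v): return [np.hypot(*(ray(p,*g(*e),.009)[:2]-v))-.031 for e in E]
r=least_squares(res,[.48,-.148]);print("disc",r.x,r.fun)
L=ray(p,*g(28,212),.05);Rr=ray(p,*g(598,197),.05);BL=ray(p,*g(155,163),.004);BR=ray(p,*g(650,150),.004)
print(L,Rr,BL,BR, np.linalg.norm(L-Rr),np.arctan2(*(-(L-Rr)[:2]))if 0 else np.arctan2((L-Rr)[1],(L-Rr)[0]))
# tray side wall inner right line base
A=ray(p,*g(612,215),.025);B=ray(p,*g(650,418),.025);print("wall",A,B,np.arctan2(*(B-A)[[1,0]]))
E
```

```text
bearing [0.4575 0.0626 0.016 ]
disc [ 0.4763 -0.1428] [-0.0009  0.0004 -0.0006 -0.0013 -0.0005  0.0004 -0.002  -0.0013]
[ 0.4067 -0.1992  0.05  ] [ 0.4401 -0.0573  0.05  ] [ 0.4071 -0.1989  0.004 ] [ 0.44   -0.0592  0.004 ] 0.14582585003896076 -1.8021076314343187
wall [ 0.4511 -0.0672  0.025 ] [ 0.5122 -0.0792  0.025 ] -0.19316186368496174
```

```bash
python3 -c "
from h import *
plan(.457,.063,.004,-.24)"
```

```text
t 1.8 tcp [0.454  0.0677 0.1997] F [0.2724 0.0848 0.2605] open 1.0
xyz cm [-0.4341 -0.393  19.5725] turn [ 0.0006 -0.0012 -0.0205]
```

```bash
python3 -m crank '{"xyz":[[-0.4,-0.4,5],[-0.4,-0.4,9],[-0.4,-0.4,13],[-0.4,-0.4,16],[-0.4,-0.4,18],[-0.4,-0.4,19.0],[-0.4,-0.4,19.4],[-0.4,-0.4,19.4]],"turn":[[0,0,-0.02],[0,0,-0.02],[0,0,-0.02],[0,0,-0.02],[0,0,-0.02],[0,0,-0.02],[0,0,-0.02],[0,0,-0.02]],"claw":[-1,-1,-1,-1,-1,-1,-1,-1]}'; python3 -c "
from h import *
p=ctrl.camera_params('wrist');cv2.imwrite('pics/w2.png',ctrl.capture('wrist'))
plan(.457,.063,.004,-.24)"
```

```text
t: 2.6
tcp_pos: [0.4568, 0.0627, 0.006]
tool_rot: [[-0.971, 0.239, -0.001], [0.239, 0.971, 0.001], [0.001, 0.001, -1.0]]
wrist_force: [0.3, 0.4, -0.9]
opening: 0.999
t 2.65 tcp [0.4572 0.063  0.0065] F [0.9006 0.0104 0.6197] open 1.001
xyz cm [ 0.0201 -0.0051  0.2507] turn [ 0.0016  0.0001 -0.0007]
```

View pics/w2.png

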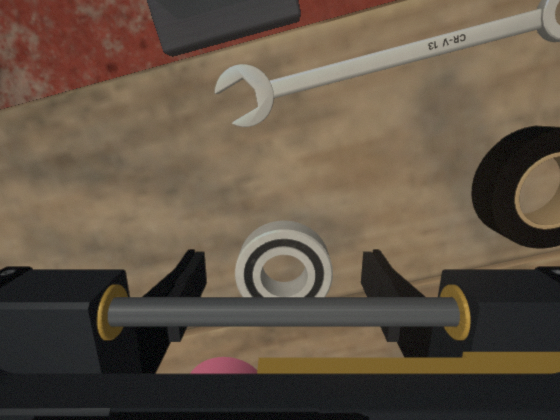

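The bearing sits midway between the fingers at (283,272). I'll check its fore-aft offset from the TCP.

```bash
python3 -c "
from h import *
p=ctrl.camera_params('wrist')
print(ray(p,283,271,.016),proj(p,ctrl.observe()['tcp_pos']),proj(p,[.457,.063,.016]))"
```

```text
[0.4562 0.063  0.016 ] [283.4231 264.605 ] [283.3817 272.3958]
```

Aligned to within 1 mm. Lowering 2 mm and closing.

```bash
python3 -m crank '{"xyz":[[0,0,0.2],[0,0,0.2],[0,0,0.2],[0,0,0.2],[0,0,0.2],[0,0,0.2],[0,0,0.2],[0,0,0.2]],"turn":[[0,0,0],[0,0,0],[0,0,0],[0,0,0],[0,0,0],[0,0,0],[0,0,0],[0,0,0]],"claw":[-1,1,1,1,1,1,1,1]}'
```

```text
t: 3.45
tcp_pos: [0.4572, 0.063, 0.0045]
tool_rot: [[-0.971, 0.238, 0.0], [0.238, 0.971, 0.001], [-0.0, 0.001, -1.0]]
wrist_force: [-0.5, 1.1, 1.9]
opening: 0.589
```

```bash
python3 -m crank '{"xyz":[[0,0,-2],[0,0,-5],[0,0,-9],[0,0,-11],[0,0,-11],[0,0,-11]],"turn":[[0,0,0],[0,0,0],[0,0,0],[0,0,0],[0,0,0],[0,0,0]],"claw":[1,1,1,1,1,1]}'; python3 -c "
from h import *
plan(.477,-.1425,.115,-.24);plan(.477,-.1425,.0145,-.24)"
```

```text
t: 4.05
tcp_pos: [0.4566, 0.0628, 0.1142]
tool_rot: [[-0.971, 0.239, -0.0], [0.239, 0.971, 0.002], [0.001, 0.002, -1.0]]
wrist_force: [0.4, -0.3, -1.3]
opening: 0.584
t 4.05 tcp [0.4566 0.0628 0.1142] F [ 0.4086 -0.2721 -1.3254] open 0.584
xyz cm [ -6.888  -19.4422  -0.1217] turn [ 0.0018 -0.0006 -0.0013]
t 4.05 tcp [0.4566 0.0628 0.1142] F [ 0.4086 -0.2721 -1.3254] open 0.584
xyz cm [ -6.8939 -19.4599   9.9283] turn [ 0.0018 -0.0006 -0.0013]
```

```bash
python3 -m crank '{"xyz":[[-2,-5,0],[-4,-10,0],[-5,-14,0],[-6,-17,0],[-6.9,-19.4,0],[-6.9,-19.4,0],[-6.9,-19.4,0],[-6.9,-19.4,0]],"turn":[[0,0,0],[0,0,0],[0,0,0],[0,0,0],[0,0,0],[0,0,0],[0,0,0],[0,0,0]],"claw":[1,1,1,1,1,1,1,1]}'; python3 -c "
from h import *
p=ctrl.camera_params('wrist');cv2.imwrite('pics/w3.png',ctrl.capture('wrist'))
cv2.imwrite('pics/s3.png',cv2.resize(ctrl.capture('scene')[130:270,220:420],None,fx=4,fy=4,interpolation=cv2.INTER_CUBIC))
import pickle;pickle.dump(p,open('w3.pkl','wb'))
plan(.477,-.1425,.0145,-.24)"
```

```text
t: 4.85
tcp_pos: [0.4764, -0.1415, 0.1127]
tool_rot: [[-0.971, 0.238, -0.003], [0.238, 0.971, 0.002], [0.003, 0.001, -1.0]]
wrist_force: [-0.3, -0.0, -1.4]
opening: 0.586
t 4.95 tcp [ 0.4769 -0.1412  0.1133] F [ 0.0946  0.5141 -1.4987] open 0.584
xyz cm [-0.056  -0.1354  9.8834] turn [ 0.0016 -0.0017  0.0001]
```

View pics/w3.png

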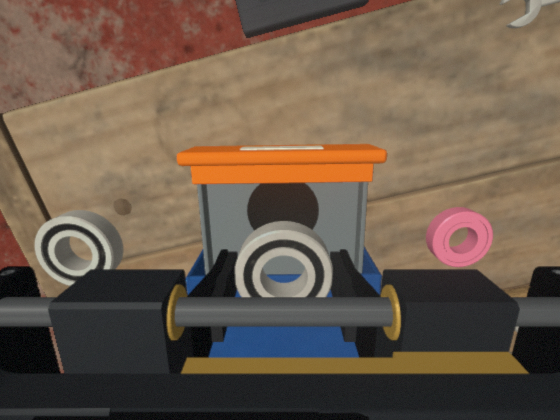

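View pics/s3.png

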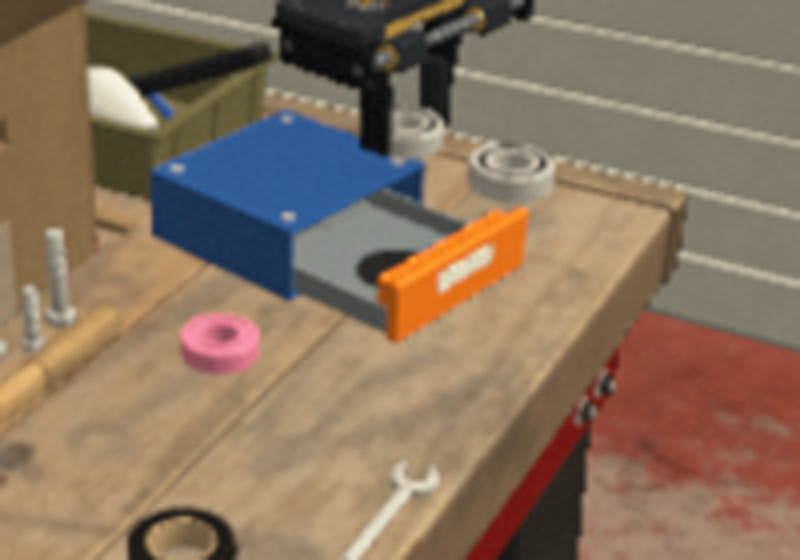

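The bearing is held at (283,270), the disc is at (283,210), and the orange front spans u 178–387. Everything is centred in u.

```bash
python3 - <<'E'
from h import *
import pickle
from scipy.optimize import least_squares
p=pickle.load(open('w3.pkl','rb'))
L=ray(p,247,208,.009);R=ray(p,319,208,.009);print("disc",(L+R)/2,np.linalg.norm(L-R))
a=ray(p,178,158,.05);b=ray(p,386,155,.05);print("front top",a,b,(a+b)/2,np.linalg.norm(a-b),np.arctan2(-(b-a)[0],(b-a)[1]))
print("disc proj if at goal",proj(p,[.477,-.1425,.009]))
E
```

```text
disc [ 0.4742 -0.1411  0.009 ] 0.06217596818748153
front top [ 0.4097 -0.2007  0.05  ] [ 0.4421 -0.0595  0.05  ] [ 0.4259 -0.1301  0.05  ] 0.14484676104034297 -0.22597047509523796
disc proj if at goal [282.1959 211.3888]
```

```bash
python3 -m crank '{"xyz":[[0,-0.1,2.5],[0,-0.1,5],[0,-0.1,7],[0,-0.1,8.3],[0,-0.1,9],[0,-0.1,9.4],[0,-0.1,9.7],[0,-0.1,9.7]],"turn":[[0,0,0],[0,0,0],[0,0,0],[0,0,0],[0,0,0],[0,0,0],[0,0,0],[0,0,0]],"claw":[1,1,1,1,1,1,1,1]}'; python3 -c "
from h import *
cv2.imwrite('pics/w4.png',ctrl.capture('wrist'))
plan(.4765,-.142,.014,-.24)"
```

```text
t: 5.75
tcp_pos: [0.4768, -0.1419, 0.0165]
tool_rot: [[-0.971, 0.237, -0.001], [0.237, 0.971, 0.002], [0.001, 0.002, -1.0]]
wrist_force: [0.2, 0.3, 0.1]
opening: 0.587
t 5.8 tcp [ 0.4769 -0.1419  0.0168] F [-0.3412 -1.0522 -1.1066] open 0.587
xyz cm [ 0.041  -0.0175  0.2763] turn [ 0.0018 -0.0008  0.0004]
```

View pics/w4.png

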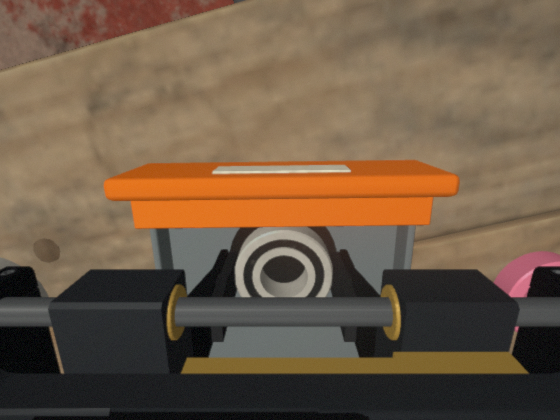

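The bearing at (284,270) is centred over the disc and between the tray walls. Lowering 2.5 mm more, then opening partway.

```bash
python3 -m crank '{"xyz":[[0,0,0.2],[0,0,0.25],[0,0,0.25],[0,0,0.25],[0,0,0.25],[0,0,0.25],[0,0,0.25],[0,0,0.25]],"turn":[[0,0,0],[0,0,0],[0,0,0],[0,0,0],[0,0,0],[0,0,0],[0,0,0],[0,0,0]],"claw":[1,1,1,-0.4,-0.4,-0.4,-0.4,-0.4]}'
```

```text
t: 6.6
tcp_pos: [0.477, -0.1419, 0.0143]
tool_rot: [[-0.971, 0.237, -0.0], [0.237, 0.971, 0.002], [0.001, 0.002, -1.0]]
wrist_force: [0.9, -0.1, -0.3]
opening: 0.698
```

```bash
python3 -m crank '{"xyz":[[0,0,-1],[0,0,-3],[0,0,-6],[0,0,-9],[0,0,-11],[0,0,-12],[0,0,-12],[0,0,-12]],"turn":[[0,0,0],[0,0,0],[0,0,0],[0,0,0],[0,0,0],[0,0,0],[0,0,0],[0,0,0]],"claw":[-0.4,-0.4,-0.4,-0.4,-0.4,-0.4,-0.4,-0.4]}';  python3 -c "
from h import *
p=ctrl.camera_params('wrist');cv2.imwrite('pics/w5.png',ctrl.capture('wrist'))
import pickle;pickle.dump(p,open('w5.pkl','wb'))
cv2.imwrite('pics/s5.png',cv2.resize(ctrl.capture('scene')[130:270,220:420],None,fx=4,fy=4,interpolation=cv2.INTER_CUBIC))
print(ctrl.observe()['tcp_pos'])"
```

```text
t: 7.4
tcp_pos: [0.4763, -0.1421, 0.1337]
tool_rot: [[-0.971, 0.238, -0.001], [0.238, 0.971, 0.002], [0.002, 0.002, -1.0]]
wrist_force: [-0.2, 0.0, -0.1]
opening: 0.696
[ 0.4761 -0.1421  0.133 ]
```

View pics/w5.png

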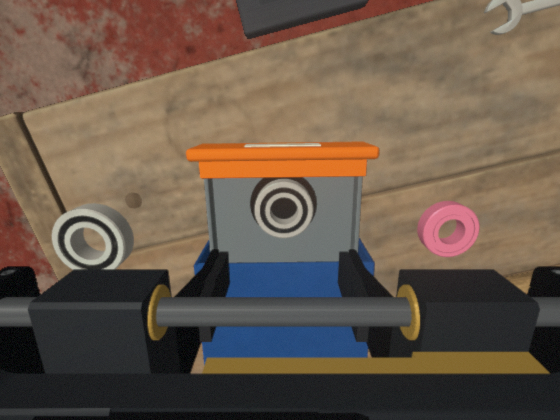

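View pics/s5.png

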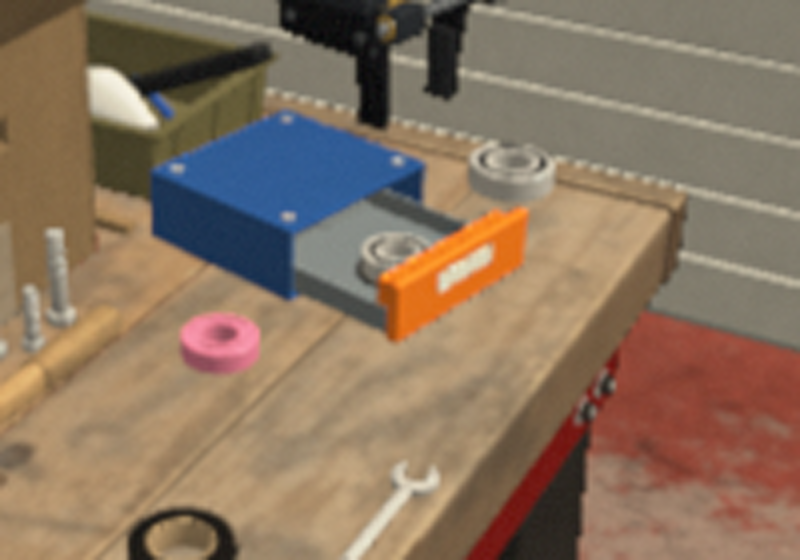

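The wrist view shows the bearing flat on the disc at (284,208), and the scene view agrees. Next I move in front of the tray with the fingers shut.

```bash
python3 - <<'E'
from h import *
import pickle
p=pickle.load(open('w5.pkl','rb'))
a=ray(p,188,154,.05);b=ray(p,378,152,.05);print("front top",a,b,(a+b)/2,np.linalg.norm(a-b))
print("bearing",ray(p,283.5,207.5,.025))
plan(.380,-.118,.13,-.24);plan(.380,-.118,.024,-.24)
E
```

```text
front top [ 0.4098 -0.2001  0.05  ] [ 0.4425 -0.0598  0.05  ] [ 0.4261 -0.1299  0.05  ] 0.1440950101667962
bearing [ 0.4753 -0.1414  0.025 ]
t 7.5 tcp [ 0.4761 -0.1421  0.133 ] F [ 0.7319 -0.0636 -0.7608] open 0.695
xyz cm [9.9047 0.0599 0.337 ] turn [ 0.0013 -0.0034  0.0002]
t 7.5 tcp [ 0.4761 -0.1421  0.133 ] F [ 0.7319 -0.0636 -0.7608] open 0.695
xyz cm [ 9.8682  0.0461 10.937 ] turn [ 0.0013 -0.0034  0.0002]
```

```bash
python3 -m crank '{"xyz":[[4,0,0],[8,0,0],[9.9,0,0],[9.9,0,0],[9.9,0,3],[9.9,0,6],[9.9,0,9],[9.9,0,10.9]],"turn":[[0,0,0],[0,0,0],[0,0,0],[0,0,0],[0,0,0],[0,0,0],[0,0,0],[0,0,0]],"claw":[1,1,1,1,1,1,1,1]}'; python3 -m crank '{"xyz":[[0,0,0],[0,0,0],[0,0,0]],"turn":[[0,0,0],[0,0,0],[0,0,0]],"claw":[1,1,1]}';python3 -c "
from h import *
p=ctrl.camera_params('wrist');cv2.imwrite('pics/w6.png',ctrl.capture('wrist'))
import pickle;pickle.dump(p,open('w6.pkl','wb'))
cv2.imwrite('pics/s6.png',cv2.resize(ctrl.capture('scene')[130:270,220:420],None,fx=4,fy=4,interpolation=cv2.INTER_CUBIC))
plan(.380,-.118,.024,-.24)"
```

```text
t: 8.3
tcp_pos: [0.3794, -0.1185, 0.0221]
tool_rot: [[-0.971, 0.238, -0.006], [0.238, 0.971, 0.002], [0.006, 0.0, -1.0]]
wrist_force: [0.3, 0.1, 0.7]
opening: 0.065
t: 8.6
tcp_pos: [0.3806, -0.1186, 0.0226]
tool_rot: [[-0.971, 0.237, -0.004], [0.237, 0.971, 0.002], [0.005, 0.001, -1.0]]
wrist_force: [0.3, -0.3, 0.5]
opening: 0.004
t 8.7 tcp [ 0.3804 -0.1185  0.023 ] F [0.63   0.2348 0.9734] open 0.006
xyz cm [ 0.0529  0.0398 -0.1039] turn [ 0.001  -0.0039  0.0003]
```

View pics/w6.png

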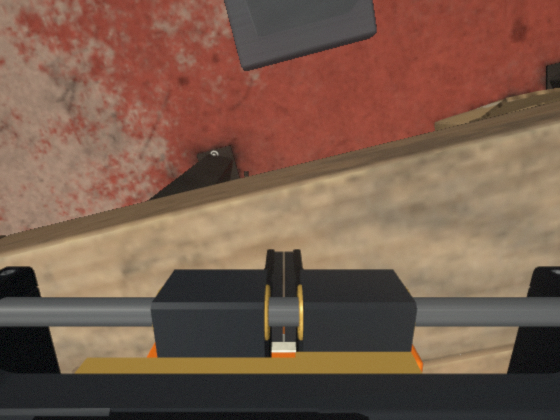

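View pics/s6.png

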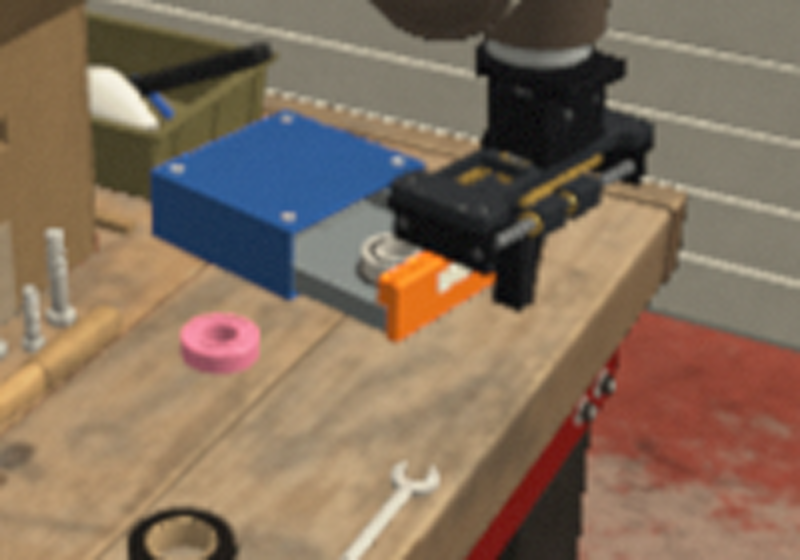

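Fingers are shut and centred in front of the orange face. Approaching slowly.

```bash
python3 -m crank '{"xyz":[[-1,0,0],[-2,0,0],[-2.6,0,0],[-3,0,0],[-3.4,0,0],[-3.8,0,0],[-4.2,0,0],[-4.6,0,0]],"turn":[[0,0,0],[0,0,0],[0,0,0],[0,0,0],[0,0,0],[0,0,0],[0,0,0],[0,0,0]],"claw":[1,1,1,1,1,1,1,1]}'; python3 -c "
from h import *
cv2.imwrite('pics/s7.png',cv2.resize(ctrl.capture('scene')[130:270,220:420],None,fx=4,fy=4,interpolation=cv2.INTER_CUBIC))"
```

```text
t: 9.5
tcp_pos: [0.425, -0.1295, 0.0226]
tool_rot: [[-0.971, 0.237, -0.004], [0.237, 0.971, 0.002], [0.005, 0.001, -1.0]]
wrist_force: [-1.3, 0.8, -0.5]
opening: 0.004
```

View pics/s7.png

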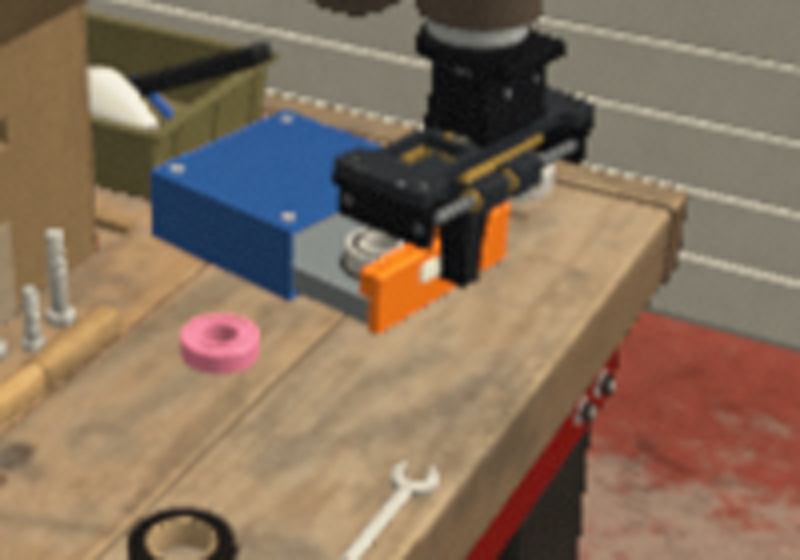

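The tray moved about 10 mm with the bearing riding along. Continuing at 5 mm/row for 40 mm.

```bash
python3 -m crank '{"xyz":[[-0.5,0,0],[-1,0,0],[-1.5,0,0],[-2,0,0]],"turn":[[0,0,0],[0,0,0],[0,0,0],[0,0,0]],"claw":[1,1,1,1]}';python3 -m crank '{"xyz":[[-0.4,0,0],[-0.8,0,0],[-1.2,0,0],[-1.6,0,0]],"turn":[[0,0,0],[0,0,0],[0,0,0],[0,0,0]],"claw":[1,1,1,1]}'
```

```text
t: 9.95
tcp_pos: [0.4459, -0.1344, 0.0226]
tool_rot: [[-0.971, 0.237, -0.003], [0.237, 0.971, 0.002], [0.003, 0.001, -1.0]]
wrist_force: [-0.7, 1.2, 0.0]
opening: 0.007
t: 10.35
tcp_pos: [0.4601, -0.138, 0.0223]
tool_rot: [[-0.971, 0.238, -0.006], [0.238, 0.971, 0.002], [0.007, 0.001, -1.0]]
wrist_force: [-5.6, 3.8, 3.9]
opening: 0.011
```

```bash
for i in 1 ; do python3 -m crank '{"xyz":[[-0.2,0,0],[-0.4,0,0],[-0.4,0,0]],"turn":[[0,0,0],[0,0,0],[0,0,0]],"claw":[1,1,1]}'; done; python3 -m crank '{"xyz":[[-0.2,0,0],[-0.3,0,0],[-0.3,0,0]],"turn":[[0,0,0],[0,0,0],[0,0,0]],"claw":[1,1,1]}'
```

```text
t: 10.65
tcp_pos: [0.4625, -0.1389, 0.022]
tool_rot: [[-0.971, 0.238, -0.01], [0.238, 0.971, 0.002], [0.01, 0.0, -1.0]]
wrist_force: [-4.6, 2.7, 2.0]
opening: 0.008
t: 10.95
tcp_pos: [0.4636, -0.1394, 0.0217]
tool_rot: [[-0.971, 0.238, -0.014], [0.238, 0.971, 0.003], [0.014, -0.001, -1.0]]
wrist_force: [-6.0, 3.8, 3.1]
opening: 0.006
```

```bash
python3 -c "
from h import *
plan(.4636+.0097,-.1394-.0024,.0225,-.24)"
```

```text
t 10.95 tcp [ 0.4636 -0.1394  0.0217] F [-6.      3.7827  3.0664] open 0.006
xyz cm [-0.9946  0.     -0.0914] turn [-0.0005 -0.014  -0.0006]
```

```bash
python3 -m crank '{"xyz":[[-0.3,0,-0.05],[-0.6,0,-0.05],[-0.6,0,-0.05]],"turn":[[0,-0.01,0],[0,-0.014,0],[0,-0.014,0]],"claw":[1,1,1]}';python3 -m crank '{"xyz":[[-0.3,0,-0.05],[-0.5,0,-0.05],[-0.5,0,-0.05]],"turn":[[0,-0.01,0],[0,-0.014,0],[0,-0.014,0]],"claw":[1,1,1]}'
```

```text
t: 11.25
tcp_pos: [0.4671, -0.1405, 0.0216]
tool_rot: [[-0.971, 0.239, -0.005], [0.239, 0.971, 0.0], [0.005, -0.001, -1.0]]
wrist_force: [-5.3, 4.0, 2.3]
opening: 0.01
t: 11.55
tcp_pos: [0.4693, -0.1412, 0.0214]
tool_rot: [[-0.971, 0.239, 0.003], [0.239, 0.971, -0.002], [-0.003, -0.002, -1.0]]
wrist_force: [-5.2, 4.6, 2.5]
opening: 0.002
```

```bash
python3 -m crank '{"xyz":[[-0.3,0,-0.05],[-0.5,0,-0.05],[-0.5,0,-0.05]],"turn":[[0,0,0],[0,0,0],[0,0,0]],"claw":[1,1,1]}';python3 -m crank '{"xyz":[[-0.3,0,-0.05],[-0.5,0,-0.05],[-0.5,0,-0.05]],"turn":[[0,-0.005,0],[0,-0.005,0],[0,-0.005,0]],"claw":[1,1,1]}'
```

```text
t: 11.85
tcp_pos: [0.4714, -0.142, 0.0213]
tool_rot: [[-0.971, 0.24, -0.003], [0.24, 0.971, -0.002], [0.003, -0.002, -1.0]]
wrist_force: [-6.3, 4.2, 3.6]
opening: 0.005
t: 12.15
tcp_pos: [0.4731, -0.1428, 0.0211]
tool_rot: [[-0.971, 0.241, -0.005], [0.241, 0.971, -0.002], [0.005, -0.003, -1.0]]
wrist_force: [-7.1, 5.3, 3.6]
opening: 0.01
```

```bash
python3 -m crank '{"xyz":[[-0.3,0,-0.05],[-0.5,0,-0.05],[-0.5,0,-0.05]],"turn":[[0,-0.005,0],[0,-0.005,0],[0,-0.005,0]],"claw":[1,1,1]}'
```

```text
t: 12.45
tcp_pos: [0.475, -0.1436, 0.0209]
tool_rot: [[-0.97, 0.241, -0.007], [0.241, 0.97, -0.003], [0.006, -0.004, -1.0]]
wrist_force: [-5.9, 4.9, 3.7]
opening: 0.003
```

```bash
python3 -m crank '{"xyz":[[-0.3,0,-0.05],[-0.5,0,-0.05],[-0.5,0,-0.05]],"turn":[[0,-0.005,0],[0,-0.005,0],[0,-0.005,0]],"claw":[1,1,1]}'
```

```text
t: 12.75
tcp_pos: [0.4772, -0.1444, 0.0207]
tool_rot: [[-0.97, 0.242, -0.008], [0.242, 0.97, -0.003], [0.007, -0.005, -1.0]]
wrist_force: [-5.8, 3.6, 2.5]
opening: 0.008
```

```bash
python3 -m crank '{"xyz":[[-0.3,0,-0.05],[-0.5,0,-0.05],[-0.5,0,-0.05]],"turn":[[0,-0.005,0],[0,-0.005,0],[0,-0.005,0]],"claw":[1,1,1]}'
```

```text
t: 13.05
tcp_pos: [0.4795, -0.1452, 0.0206]
tool_rot: [[-0.97, 0.242, -0.009], [0.242, 0.97, -0.004], [0.007, -0.006, -1.0]]
wrist_force: [-5.1, 4.3, 1.5]
opening: 0.006
```

```bash
python3 -m crank '{"xyz":[[-0.3,0,-0.05],[-0.5,0,-0.05],[-0.5,0,-0.05]],"turn":[[0,-0.005,0],[0,-0.005,0],[0,-0.005,0]],"claw":[1,1,1]}'
```

```text
t: 13.35
tcp_pos: [0.4811, -0.1459, 0.0204]
tool_rot: [[-0.97, 0.243, -0.011], [0.243, 0.97, -0.004], [0.01, -0.006, -1.0]]
wrist_force: [-6.0, 5.7, 3.7]
opening: 0.006
```

```bash
python3 -m crank '{"xyz":[[-0.3,0,-0.05],[-0.5,0,-0.05],[-0.5,0,-0.05]],"turn":[[0,-0.008,0],[0,-0.008,0],[0,-0.008,0]],"claw":[1,1,1]}'; python3 -c "
from h import *
cv2.imwrite('pics/s8.png',cv2.resize(ctrl.capture('scene')[130:270,220:420],None,fx=4,fy=4,interpolation=cv2.INTER_CUBIC))"
```

```text
t: 13.65
tcp_pos: [0.4814, -0.1465, 0.02]
tool_rot: [[-0.97, 0.244, -0.013], [0.244, 0.97, -0.005], [0.011, -0.008, -1.0]]
wrist_force: [-8.4, 5.4, 4.5]
opening: 0.002
```

View pics/s8.png

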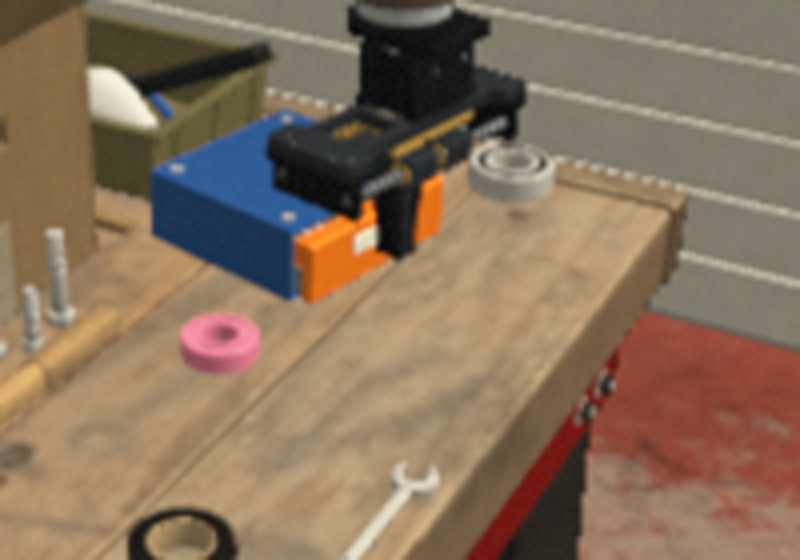

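The fingers have almost stopped and the force has begun to rise. One slightly firmer press.

```bash
python3 -m crank '{"xyz":[[-0.4,0,-0.05],[-0.6,0,-0.05],[-0.6,0,-0.05]],"turn":[[0,-0.008,0],[0,-0.008,0],[0,-0.008,0]],"claw":[1,1,1]}'
```

```text
t: 14.0
tcp_pos: [0.4817, -0.1472, 0.0195]
tool_rot: [[-0.969, 0.245, -0.017], [0.245, 0.969, -0.005], [0.015, -0.009, -1.0]]
wrist_force: [-10.9, 6.9, 7.3]
opening: 0.006
```

About 12 N along the push with a hard soft-stop, so I back off.

```bash
python3 -m crank '{"xyz":[[0.2,0,0],[0.5,0,0],[0.9,0,0],[1.4,0,0],[2,0,0],[3,0,0],[4.5,0,0],[5,0,0]],"turn":[[0,0,0],[0,0,0],[0,0,0],[0,0,0],[0,0,0],[0,0,0],[0,0,0],[0,0,0]],"claw":[1,1,1,1,1,1,1,1]}'; python3 -c "
from h import *
p=ctrl.camera_params('scene')
im=ctrl.capture('scene')
cv2.imwrite('pics/s9f.png',im);cv2.imwrite('pics/s9.png',cv2.resize(im[130:270,220:420],None,fx=4,fy=4,interpolation=cv2.INTER_CUBIC))"
```

```text
t: 14.8
tcp_pos: [0.4314, -0.1348, 0.0202]
tool_rot: [[-0.969, 0.245, -0.018], [0.245, 0.969, -0.005], [0.016, -0.009, -1.0]]
wrist_force: [-0.2, -0.7, 0.1]
opening: 0.006
```

View pics/s9.png

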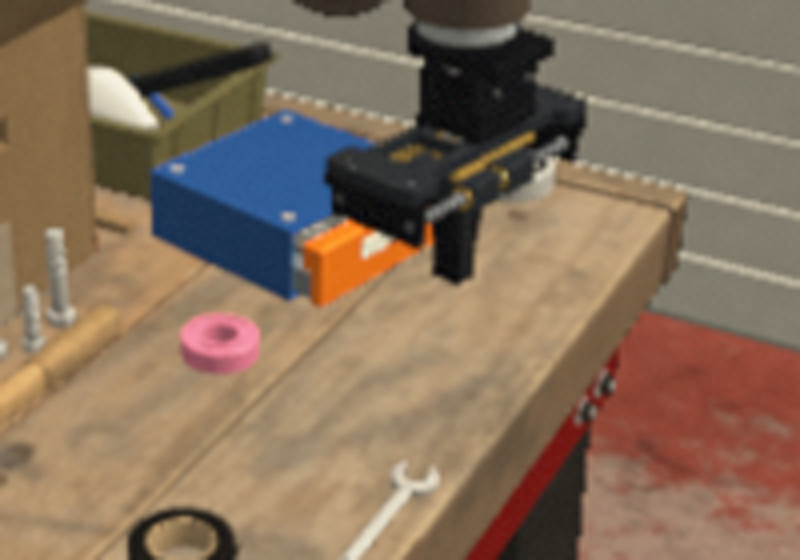

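The tray stayed in, having sprung back a few millimetres: its front-left bottom corner went from about (308,300) to (320,304). I'll lift and look from above to verify.

```bash
python3 -m crank '{"xyz":[[0,0,-3],[0,0,-7],[0,0,-11],[0,0,-15],[0,0,-17],[0,0,-18],[0,0,-18],[0,0,-18]],"turn":[[0,-0.018,0],[0,-0.018,0],[0,-0.018,0],[0,-0.018,0],[0,-0.018,0],[0,-0.018,0],[0,-0.018,0],[0,-0.018,0]],"claw":[1,1,1,1,1,1,1,1]}';python3 -m crank '{"xyz":[[-5,0,0],[-10,0,0],[-12,0,0],[-12,0,0],[-12,0,0]],"turn":[[0,0,0],[0,0,0],[0,0,0],[0,0,0],[0,0,0]],"claw":[1,1,1,1,1]}'; python3 -c "
from h import *
p=ctrl.camera_params('wrist');cv2.imwrite('pics/w10.png',ctrl.capture('wrist'))
import pickle;pickle.dump(p,open('w10.pkl','wb'))
cv2.imwrite('pics/s10.png',ctrl.capture('scene'))
cv2.imwrite('pics/s10z.png',cv2.resize(cv2.imread('pics/s10.png')[130:270,220:420],None,fx=4,fy=4,interpolation=cv2.INTER_CUBIC))"
```

```text
t: 15.65
tcp_pos: [0.4339, -0.1337, 0.199]
tool_rot: [[-0.969, 0.245, -0.002], [0.245, 0.969, -0.009], [-0.0, -0.009, -1.0]]
wrist_force: [-0.2, -0.2, -0.1]
opening: 0.005
t: 16.15
tcp_pos: [0.549, -0.1631, 0.1966]
tool_rot: [[-0.969, 0.246, -0.007], [0.246, 0.969, -0.009], [0.005, -0.01, -1.0]]
wrist_force: [0.0, 0.2, -0.3]
opening: 0.005
```

View pics/w10.png

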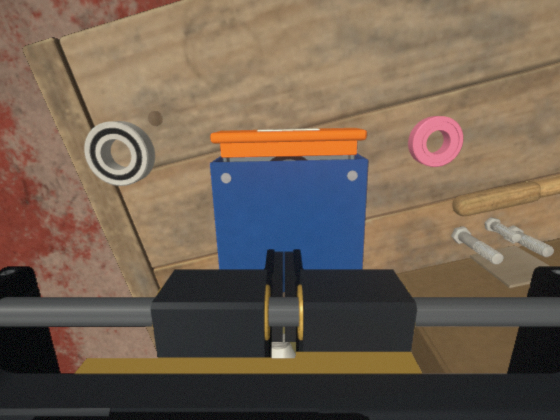

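View pics/s10z.png

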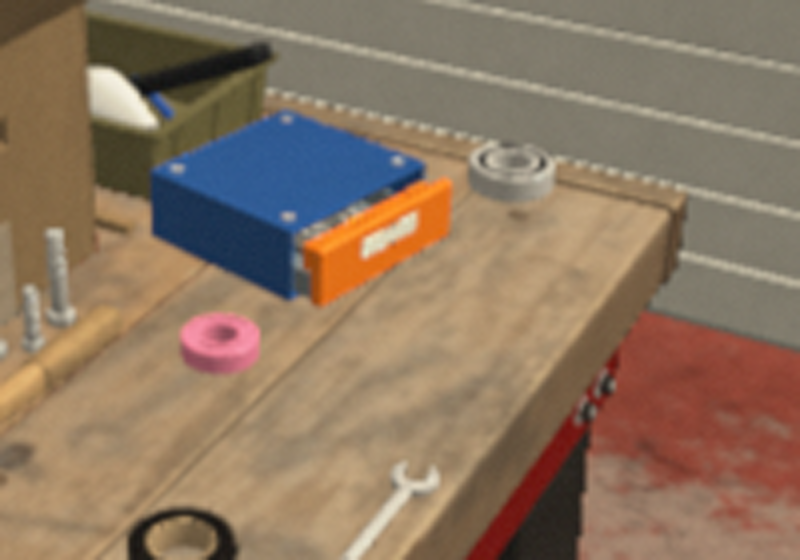

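```bash
python3 - <<'E'
from h import *
import pickle
im=cv2.imread("pics/w10.png")
cv2.imwrite("pics/w10z.png",cv2.resize(im[115:200,200:380],None,fx=4.4,fy=4.4,interpolation=cv2.INTER_CUBIC))
p=pickle.load(open('w10.pkl','rb'))
m=(ray(p,213,160,.056)+ray(p,367,157,.056))/2; f=(ray(p,211,138,.05)+ray(p,367,134,.05))/2
ax=np.array([np.cos(-.24),np.sin(-.24)])
print(m,f,"mouth-face",(m-f)[:2]@ax)
E
```

```text
[ 0.5112 -0.1487  0.056 ] [ 0.4914 -0.1448  0.05  ] mouth-face 0.020189673385862014
```

View pics/w10z.png

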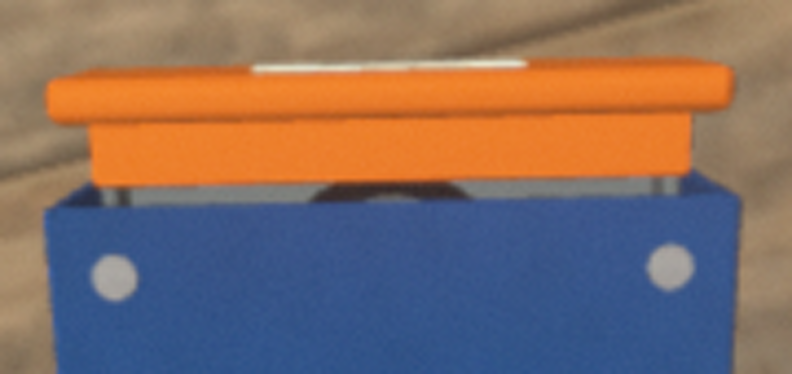

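The face stands about 20–24 mm before the mouth, inside the latched range of 19–32 mm. The bearing's rim shows centred on the disc, and the tray has not moved between the last two pictures.

```bash
python3 - <<'E'
from h import *
a=cv2.imread('pics/scene0.png').astype(int);b=cv2.imread('pics/s10.png').astype(int)
d=(abs(a-b).sum(2)>120).astype('uint8');n,_,st,_=cv2.connectedComponentsWithStats(d)
print([tuple(map(int,s)) for s in st[1:] if s[4]>15])
print(ctrl.close_job())
E
```

```text
[(236, 0, 42, 35, 1114), (468, 0, 71, 211, 7532), (308, 3, 14, 19, 167), (286, 17, 37, 39, 954), (267, 58, 70, 71, 2235), (294, 175, 58, 41, 1241), (424, 186, 136, 115, 8171), (526, 212, 13, 14, 147), (294, 231, 7, 8, 25)]
the job is handed in; nothing more can be done
None
```

The bearing is in the tray and the tray looks latched. I handed the job in after about 16 s of the allowed 48 s; no verdict is reported.

- **Bearing:** I picked up the smaller, non-pink bearing at about (0.457, 0.063). I laid it flat on the tray's disc, within a few mm of its centre by the wrist camera.
- **Pressing:** I pushed the orange front in with shut fingers until the advance stopped. At that point the readings showed about 12 N along the push and 15 N in total, under the 20 N limit. They come at the end of each move, so brief peaks in between were not seen. There was also 4–7 N of sideways and upward force while pressing.
- **Latch:** After I let go, the tray sprang back a few mm and stayed. Its face stands about 20–24 mm before the mouth, inside the 19–32 mm latched range. It did not move between the last two pictures.
- **Last checks:**
  - The cabinet's roof hides most of the tray, so only the edge of the bearing shows; it lies centred on the disc.
  - Comparing the first and last scene pictures, the only changes on the bench are at the bearing and the tray; the bystanders in view had not moved. The other changes are the arm.
- **Disagreement:** My pictures disagree on the cabinet's yaw, between -0.23 and -0.27 rad. I used -0.24, and it caused no visible trouble.

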